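# Load a template slide under the leaf spring of a marking holder

### The arm

A 6-joint arm with a two-finger parallel gripper is mounted at the origin on a cart in front of the work surface, level with it; the furniture and walls round the work are solid. World frame = base frame: x ahead of the robot, y to its left, z up, the work surface at z = 0. Lengths are in mm, angles in degrees, forces in N, time in s.
With the tool pointing down it reaches from about 350 to 850 mm from the base axis. Payload 8.1 kg.
Tool frame: the origin (TCP) lies on the centre line of the jaws, within the pads' length; the fingertips stand r.tip_extent ahead of it and the grasp point (between the pads) lies 8 mm behind it (r.tip_extent is the distance from the TCP to the fingertips, in mm); z points along the fingers, y is the direction in which the jaws open and shut (so a half turn about z gives the same grasp; the last joint's range is limited). The gripper opens to 85 mm and grips with 20 to 120 N. Pads are 22 mm wide; open, the fingers measure 114 mm over their backs; the gripper's body (76 mm by 85 mm) begins 54 mm behind the grasp point. The pads swing forward as they close: fully open they stand 13 mm farther back than shut.
Start: joints at [-77.315, 7.471, 85.268, -0, 87.261, -4.893], TCP at [181.226, -571.981, 242.292] pointing down, gripper open.
Joint ranges: [-169.43, 169.43], [-51.17, 129.36], [1.28, 143.12], [-76.62, 256.62], [0, 156.53], [-152.29, 152.29]. Speed limits (degrees/s): [136.94, 136.94, 159.86, 180, 180, 180].

### API

Orientations are given as [roll, pitch, yaw] about the fixed x, y, z axes, in that order (R = Rz(yaw) Ry(pitch) Rx(roll)).
In Python, from bench import sense, optics, hand_in, spotter, r gives the robot as it stands.
- The arm moves only by the tool apply_moves, never from a script. Its argument "series" is a list of rows, each a list of 3 entries, a list of its own where there are three numbers: the opening, from 0 (shut) to 1 (fully open), then the shift along the world's x, y, z in m, then the turn about the world's z in rad. In form: [[grip, [x, y, z], turn], ...]. A call has 1 to 5 rows; each row is the pose to reach, as a shift and turn from the pose measured when the call began; what a row does not reach only later rows make up. A row lasts 1/8 s, in which the tool goes at most 62.5 mm and 10.7 degrees, less where a joint would pass 70% of its speed; a pose out of reach is approached as far as the arm can. A call with a gripper value outside its range is refused whole. The fingers move at their own pace and stop on an object; "grip_force" is the grip in N (left out, the last holds). Time passes only in rows, so rows that repeat a pose let the fingers close. It gives the time, the measured TCP pose, the force and the opening at its end, in the units of the state.
- sense(): the state, without advancing time (a new reading comes with each control period).
- optics.snapshot(name): name is "scene" or "top" or "wrist"; returns a dict with "color" (400x640x3 uint8, blue, green, red), "intrinsics" (3x3 intrinsics, pixels), "distortion" ([k1, k2, p1, p2, k3] as OpenCV has them; the pictures are not rectified), "rvec" (rotation vector, rad) and "tvec" (3), from world to camera coordinates, as OpenCV has them. Camera axes: x right, y down, z forward; pixel columns grow to the right and rows downward; lengths in mm; the calibration is good to about 2 mm. A picture is of the moment at which its call begins. There is no depth.
- hand_in(): hands the job in, once; it reports no verdict.
Trained networks look in a picture, given as the dict that the camera call returned (one of the last four; its "shot" number tells which), for a name from the list of things; names that differ only in an ending like _2 or _b are one class to them, and where a whole thing is asked for, a point or a joint stands for the part that bears it (a point fixed in the world has none). Each returns a list of dicts, best first, with "p" (0 to 1); they miss things now and then, are a little off and sometimes report something else, mostly with a low value. They report only what shows in the picture. A call takes as long as a camera call. They do not tell look-alikes from the thing itself.
- spotter.search_frame(picture, query): "xyz" ([x, y, z] in mm, in the coordinates of the camera as it stood for that picture, good to about 4 mm: the middle of the surface that is visible of it).
- spotter.masks_of(picture, query): "mask" (400x640 bool, what is visible of it).
The state is a dict: "time": time; "joint_pos": joint angles; "qd": joint speeds; "joint_efforts": joint torques, N m; "tool_pos": TCP position; "tcp_rot": TCP orientation; "ft_force": force on the tool from outside, world axes, zero at the start; "wrist_torque": the same for the moment, N m; "finger_gap": finger opening in mm.
Only numpy, scipy, OpenCV 4.12 (cv2) and the standard library are available. Lean on these libraries where they do the work, as an engineer would, in place of code of your own. Each camera call takes 0.05 s, during which the arm holds its last target.

### The job

Load the flat template slide into the holder: with closed fingertips on the ribbed thumb pad at its rear, press it down hard so that its sprung bed sinks, and keep it pressed while you push it forward under the bridge and the leaf spring until its front edge is fully home against the end stop. Then let go and move clear. Do not ram the slide against the bridge by brute force. Only press and push it, never pinch it or lift it off its bed, and leave the loose blocks and the ring beside the holder alone.

Things in the scene. Friction and masses are not known exactly. Their poses are not given: they have to be found in the camera images.
- holder: low grey-painted holder fixed on the bench, 265 x 104 mm. Origin: centre of its underside on the bench. Its +x axis is the direction in which the slide is pushed in, z is up. Two side rails (tops at z = 30 mm, inner faces 63 mm apart) form a channel along x with a black sprung bed as its floor. A steel bridge with a leaf spring behind it crosses the channel
- slide: loose flat bare-metal template plate, 125 (x) x 60 x 12 mm, 0.22 kg, in the channel in front of the bridge, its x along the holder's x. Origin: on its underside, 70 mm behind the front edge. A push rib, 56 mm wide and 8 mm high, crosses its top at x = -10 to -4 mm. With the bed up its top is at z = 36 mm, 4 mm too high for the bridge; pressed down 4.5 to 8 mm it passes. Home, its origin is at x = 40 mm of the holder
- thumb_pad (a point): centre of the flat thumb pad (with dark cross lines) on the slide's top surface, behind the rib: the pad is 45 mm long (slide x = -55 to -10 mm) and 60 mm wide; this point is 22 mm behind the rib's rear face. Fingertips press here and push forward on the rib
- slide_front (a point): middle of the slide's front edge, 70 mm ahead of its origin, half-way up its 12 mm thickness
- throat (a point): lower front edge of the dark steel bridge, at the middle of the channel: x = 44 mm, z = 32 mm of the holder. The bridge is 12 mm deep (x = 44 to 56 mm) and its screw heads reach z = 47 mm. Behind it the steel leaf spring, 50 mm wide, is pivoted at x = 57 mm and slopes down to x = 90 mm; with the slide under it, its nose drags on the slide's top
- stop_face (a point): middle of the end stop's face, at x = 110 mm of the holder, 24 mm above the bench; the slide's front edge must come against it. The axes are those of the holder
- bed (a joint): sinking of the sprung bed under the slide, in m: 0 up, 0.008 fully down. It takes about 6 N to start, 12 N at 4 mm, 15 N at 6 mm and 18 N fully down (the slide's own weight counts 2 N), and springs back up when let go
- leaf (a joint): lift angle of the leaf spring in rad: 0 hanging down in the empty channel, 0.05 to 0.25 when the slide is under it; it presses on the slide with 2 to 4 N
- black_block: loose black block, 22 x 36 x 19 mm, beside the holder; origin at the centre of its underside; leave alone
- washer: loose brown spacer ring, 58 mm across, 10 mm high, beside the holder; origin at the centre of its underside; leave alone
- clamp: loose light clamp block with a bore and a screw, 24 x 47 x 26 mm, beside the holder; origin on its underside; leave alone
Mind the look-alikes: they are no part of the job. Of the things shaped like the slide, the metal one is meant.

How it is judged:
By the outcome, as a careful person would: the job done as asked, in the order asked, and still so for the second after the job is handed in, with the robot touching nothing.
It also fails if it takes over 35 s, if anything falls off the work surface, if the arm or the gripper's body presses on something with over 40 N, if the wrist force passes 120 N, or if a joint passes its speed limit or range.

## Working session

There is one attempt and no reset: what is moved stays moved. The work goes in short steps, Python scripts to look and compute and a tool call to move; the robot and the scene stay as the last step left them, time stands still between calls to the robot, and variables do not carry over. Pictures are saved under pics/ and viewed, and the job is handed in when it is done.

Besides the shell and the picture viewer there is one more tool, called after "Emit:" by a JSON object that holds its "fn" and its "kwargs". apply_moves: Moves the arm, as the interface text tells. Its arguments: {"type":"object","properties":{"series":{"type":"array"},"grip_force":{"type":"number"}},"required":["series"]}

```bash
mkdir -p pics; ls
cat > h.py <<'E'
import numpy as np, cv2, pickle
from bench import sense, optics, hand_in, spotter, r
def snap(n,f):
    p=optics.snapshot(n); cv2.imwrite('pics/'+f+'.png',p['color']); return p
def cam(p):
    R=cv2.Rodrigues(np.array(p['rvec'],float))[0]; t=np.array(p['tvec'],float).ravel(); return R,t
def toworld(p,x):
    R,t=cam(p); return R.T@(np.array(x,float)-t)
def pix2plane(p,uv,z):
    R,t=cam(p); K=np.array(p['intrinsics'],float); d=np.array(p['distortion'],float)
    q=cv2.undistortPoints(np.array([[uv]],float),K,d)[0,0]
    dr=R.T@np.array([q[0],q[1],1]); c=-R.T@t
    return c+dr*(z-c[2])/dr[2]
def proj(p,X):
    return cv2.projectPoints(np.array(X,float).reshape(-1,1,3),np.array(p['rvec'],float),np.array(p['tvec'],float),np.array(p['intrinsics'],float),np.array(p['distortion'],float))[0].reshape(-1,2)
E
python3 - <<'E'
from h import *
np.set_printoptions(precision=1,suppress=True)
s=sense(); print(s, r.tip_extent)
for n in ('top','scene'):
    p=snap(n,n+'0')
    R,t=cam(p); print(n,'cam at',-R.T@t)
    for q in ('holder','slide','thumb_pad','throat','stop_face','slide_front','black_block','washer','clamp'):
        try:
            for d in spotter.search_frame(p,q)[:3]:
                w=toworld(p,d['xyz']); print(q,round(d['p'],2),w,proj(p,w)[0])
        except Exception as e: print(q,e)
E
```

```text
pics
{'time': 0.0, 'joint_pos': array([-77.3,   7.5,  85.3,   0. ,  87.3,  -4.9]), 'qd': array([-0.1,  0. ,  0.1, -0.1,  0. , -0. ]), 'joint_efforts': array([  0. , -56.9, -50.1,  -0. ,   0. ,   0. ]), 'tool_pos': array([ 181.1, -571.4,  241.2]), 'tcp_rot': array([-179.9,   -0. ,   17.6]), 'ft_force': array([-0.1,  0.5, -0.1]), 'wrist_torque': array([-0.,  0.,  0.]), 'finger_gap': 85.71825026364542} 11.0
top cam at [ 393.8   -9.8 1102.3]
holder 0.69 [599.9 -40.5  33.5] [329.8 199.6]
slide 0.71 [532.2 -66.1  33.9] [339.8 226. ]
slide 0.65 [ 556.6 -301.9   12.4] [429.6 218.6]
thumb_pad 0.73 [535.8 -71.4  36.3] [342.  224.5]
thumb_pad 0.61 [ 557.3 -300.2    8.9] [428.6 218.5]
thumb_pad 0.57 [591.9  76.1  24.9] [284.5 202.8]
throat 0.9 [605.4 -44.9  26.5] [331.5 198.1]
throat 0.35 [ 574.6 -169.5    6.2] [378.7 211.7]
stop_face 0.71 [596.7 -41.8  33.3] [330.3 200.9]
slide_front 0.88 [ 557.  -304.5   12.7] [430.6 218.4]
slide_front 0.81 [531.8 -70.3  33.8] [341.5 226.2]
slide_front 0.65 [607.4 -45.   27.4] [331.5 197.3]
black_block 0.59 [496.2  26.   20.6] [303.3 240.3]
washer 0.77 [ 576.5 -169.5    6.6] [378.7 210.9]
scene cam at [127.8 445.  686.6]
holder 0.66 [578.8 -32.4  20.1] [323.6 213.2]
slide 0.84 [ 550.3 -296.4    8.1] [404.6 172.5]
slide 0.83 [531.5 -67.3  39.5] [350.2 210.6]
thumb_pad 0.86 [528.5 -63.7  32.2] [349.8 214.5]
thumb_pad 0.6 [ 552.4 -296.6   10.9] [404.2 171.3]
throat 0.76 [580.3 -29.9  22. ] [322.3 212.8]
stop_face 0.59 [578.9 -29.7  30.2] [322.8 210.6]
slide_front 0.67 [525.  -69.2  36.3] [352.8 212.8]
slide_front 0.58 [ 548.9 -298.8   16.5] [406.2 169.9]
black_block 0.73 [487.4  31.9  15.9] [332.4 252.9]
washer 0.64 [ 568.8 -165.    11.3] [365.4 191.5]
clamp 0.71 [527.2 -65.6  35.4] [351.  213.4]
clamp 0.49 [586.4  78.1  22.7] [284.  235.6]
```

Run:
```python
import cv2
a=cv2.imread('pics/top0.png'); cv2.imwrite('pics/top0c.png',cv2.resize(a[150:280,250:450],None,fx=4,fy=4,interpolation=cv2.INTER_CUBIC))
a=cv2.imread('pics/scene0.png'); cv2.imwrite('pics/scene0c.png',cv2.resize(a[140:290,240:440],None,fx=4,fy=4,interpolation=cv2.INTER_CUBIC))
```

```text
(no output)
```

View pics/top0c.png

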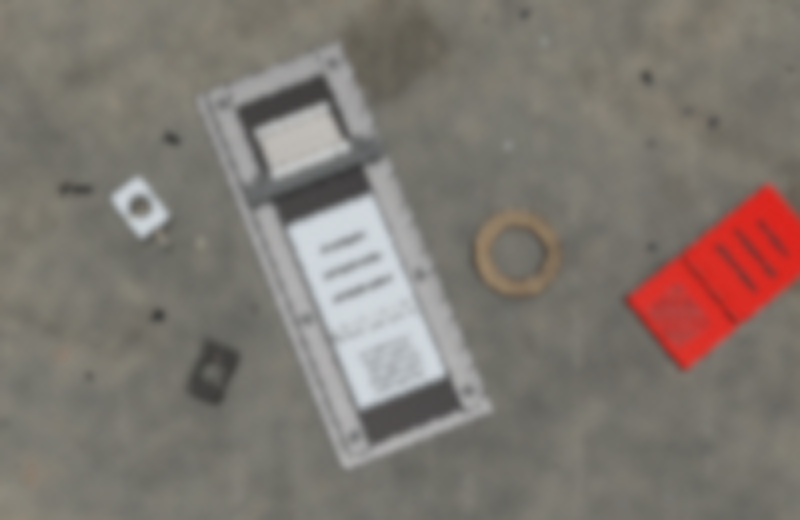

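View pics/scene0c.png

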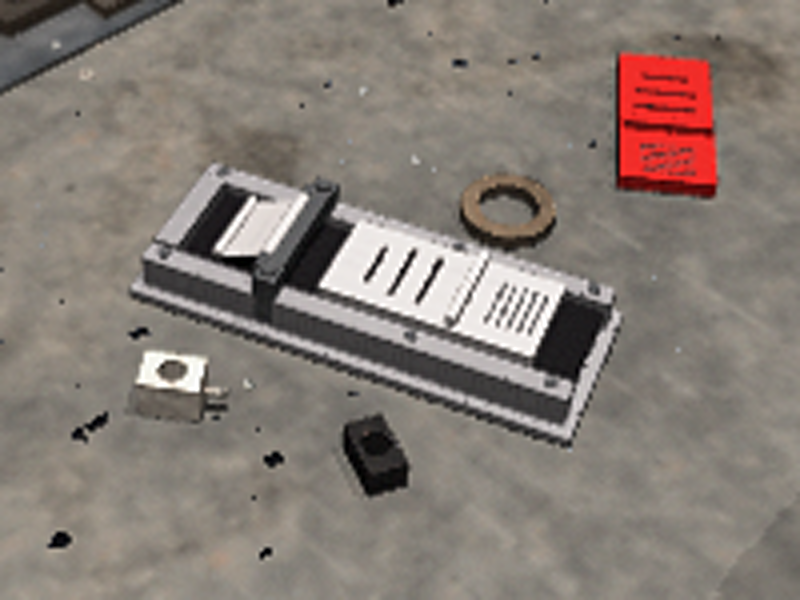

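View pics/scene0.png

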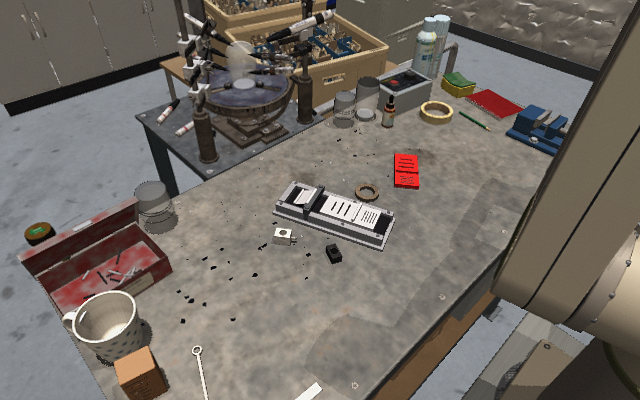

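The metal slide at top px (342,224), sitting in the grey holder's channel, fits. The red plate at top px (429,218) lies loose on the bench and is the look-alike. Both enlarged crops confirm this. Next I fit the holder pose from its corners.

```bash
cat > fit.py <<'E'
from h import *
from scipy.optimize import least_squares
np.set_printoptions(precision=2,suppress=True)
def H(P,v): 
    x,y,a=v[:3]; P=np.array(P,float); c,s=np.cos(a),np.sin(a)
    return np.c_[x+c*P[:,0]-s*P[:,1], y+s*P[:,0]+c*P[:,1], P[:,2]]
E
python3 - <<'E'
from fit import *
p=optics.snapshot('top'); q=optics.snapshot('scene')
pickle.dump((p,q),open('pq.pkl','wb'))
ct=lambda u,v:(250+(u+.5)/4-.5,150+(v+.5)/4-.5)
cs=lambda u,v:(240+(u+.5)/4-.5,140+(v+.5)/4-.5)
zf=4
# holder pts: front-left(+x,+y), front-right, rear-right, rear-left
top=[((132.5,52,zf),ct(199,97)),((132.5,-52,zf),ct(338,42)),((-132.5,-52,zf),ct(492,408)),((-132.5,52,zf),ct(346,467))]
sc=[((-132.5,-52,zf),cs(620,314)),((-132.5,52,zf),cs(572,438)),((132.5,52,zf),cs(131,287))]
def f(v):
    e=[]
    e+=list((proj(p,H([a for a,_ in top],v))-[b for _,b in top]).ravel())
    e+=list((proj(q,H([a for a,_ in sc],v))-[b for _,b in sc]).ravel()); return e
o=least_squares(f,[570,-55,.3]); v=o.x; print(v,np.degrees(v[2]),np.array(f(v)).reshape(-1,2))
o2=least_squares(lambda v:f(v)[:8],v); print('top only',o2.x)
# slide corners in top: z=36
for n,uv in dict(fl=(286,228),fr=(368,196),rr=(443,380),rl=(360,408)).items():
    w=pix2plane(p,ct(*uv),36); d=w[:2]-v[:2]; c,s=np.cos(v[2]),np.sin(v[2])
    print(n,w,'holder',c*d[0]+s*d[1],-s*d[0]+c*d[1])
E
```

```text
[571.8  -56.74   0.39] 22.30463229628317 [[-0.57 -0.06]
 [ 0.85 -0.17]
 [ 1.03  0.56]
 [ 0.16  0.95]
 [ 0.44 -0.68]
 [-1.09  0.28]
 [-1.03  0.41]]
top only [572.71 -55.76   0.39]
fl [581.06 -18.35  36.  ] holder 23.137113121598336 32.00272970660903
fr [602.4  -70.53  36.  ] holder 23.075308070926216 -24.374274395543075
rr [ 485.42 -117.69   36.  ] holder -103.04822355069332 -23.61547344485455
rl [467.44 -65.67  36.  ] holder -99.93427388452879 31.343961906924015
```

Emit:
{"fn": "apply_moves", "kwargs": {"series": [[0, [0.031, 0.049, 0], 0.02], [0, [0.062, 0.097, 0], 0.04], [0, [0.093, 0.145, 0], 0.06], [0, [0.124, 0.193, 0], 0.08], [0, [0.155, 0.24, 0], 0.08]], "grip_force": 40}}

```text
time: 1.72
tool_pos: [337.0, -330.4, 242.5]
tcp_rot: [180.0, -0.0, 22.2]
ft_force: [0.7, -0.4, 0.1]
finger_gap: -0.3
```

Emit:
{"fn": "apply_moves", "kwargs": {"series": [[0, [0.032, 0.05, 0], 0], [0, [0.064, 0.1, 0], 0], [0, [0.096, 0.15, 0], 0], [0, [0.128, 0.2, 0], 0], [0, [0.159, 0.246, 0], 0]]}}

```text
time: 2.35
tool_pos: [496.9, -82.5, 242.9]
tcp_rot: [179.9, -0.1, 22.2]
ft_force: [0.2, -1.4, 0.5]
finger_gap: -0.1
```

Run:
```python
from fit import *
s=sense(); print(s['time'],s['tool_pos'],s['tcp_rot'],s['ft_force'],r.tip_extent)
p=snap('wrist','w1'); pickle.dump(p,open('w1.pkl','wb')); R,t=cam(p); print(-R.T@t)
for q in ('slide','thumb_pad','slide_front','throat','holder'):
    for d in spotter.search_frame(p,q)[:2]:
        w=toworld(p,d['xyz']); print(q,round(d['p'],2),w,proj(p,w)[0])
```

```text
2.35 [496.9  -82.47 242.9 ] [179.92  -0.07  22.19] [ 0.21 -1.42  0.49] 11.0
[560.94 -56.82 374.61]
slide 0.63 [ 560.38 -298.12    9.27] [481.29 192.25]
slide 0.61 [538.58 -66.31  37.85] [319.68 143.38]
thumb_pad 0.79 [532.3  -68.44  37.2 ] [319.35 148.91]
thumb_pad 0.73 [ 560.62 -305.79   13.45] [487.8 194.9]
slide_front 0.92 [ 558.17 -306.14   15.26] [487.86 196.94]
slide_front 0.66 [538.23 -68.29  37.74] [321.1  144.28]
throat 0.66 [614.51 -33.69  32.96] [318.36  69.75]
holder 0.96 [613.98 -39.74  33.44] [323.09  72.29]
holder 0.38 [605.57 -40.59  25.21] [320.95  80.88]
```

View pics/w1.png

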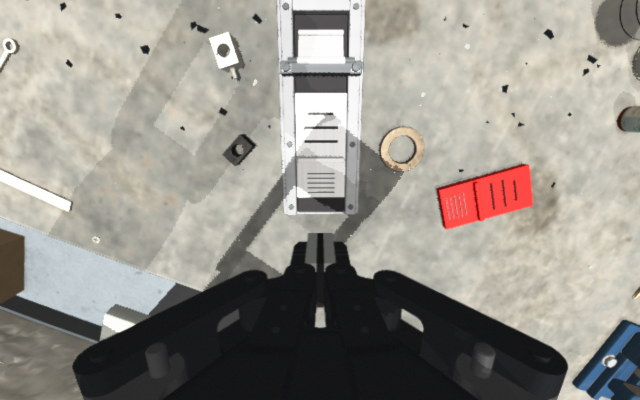

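The wrist view shows the slide at x≈295–345, y≈93–200, the rib at y≈157, the bridge at y≈68 and the holder's rear edge at y≈214. The fingertips are at about (320,235). I'll enlarge it for a refined fit.

Run:
```python
import cv2
a=cv2.imread('pics/w1.png'); cv2.imwrite('pics/w1c.png',cv2.resize(a[50:225,260:385],None,fx=5.6,fy=3.4,interpolation=cv2.INTER_CUBIC)[:, :])
```

```text
(no output)
```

View pics/w1c.png

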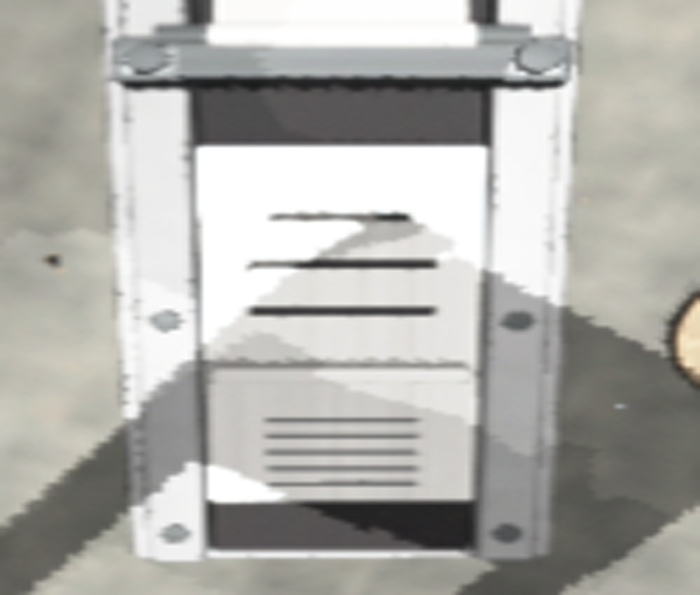

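Run:
```python
from fit import *
p=pickle.load(open('w1.pkl','rb'))
c=lambda u,v:(260+(u+.5)/5.6-.5,50+(v+.5)/3.4-.5)
W={n:pix2plane(p,c(*uv),z) for n,(uv,z) in dict(fl=((196,146),36),fr=((488,146),36),rr=((474,502),36),rl=((207,502),36),ribL=((208,366),36),ribR=((472,366),36),
 li0=((190,90),30),li1=((205,548),30),ri0=((495,90),30),ri1=((478,548),30),brL=((192,84),32),brR=((492,84),32)).items()}
for k,w in W.items(): print(k,w)
for a,b in (('rl','fl'),('rr','fr'),('li1','li0'),('ri1','ri0')):
    d=W[b]-W[a]; print(a,b,'len',np.hypot(*d[:2]),'yaw',np.degrees(np.arctan2(d[1],d[0])))
for a,b in (('fl','fr'),('rl','rr'),('li0','ri0'),('li1','ri1')): print(a,b,np.hypot(*(W[b]-W[a])[:2]))
a=np.radians(22.2); ax=np.array([np.cos(a),np.sin(a)])
m=(W['fl']+W['fr']+W['rr']+W['rl'])[:2]/4
fr=(W['fl']+W['fr'])[:2]/2; rr=(W['rl']+W['rr'])[:2]/2
print('slide centre',m,'origin est', m-7.5*ax,'rear-based thumb',rr+23*ax,'front-based thumb',fr-102*ax)
br=(W['brL']+W['brR'])[:2]/2
print('bridge edge',br,'holder origin',br-44*ax,'gap front->bridge',(br-fr)@ax)
print('rail mid0',(W['li0']+W['ri0'])[:2]/2,'rail mid1',(W['li1']+W['ri1'])[:2]/2)
print('tip proj', proj(p,[sense()['tool_pos']+[0,0,-11]]))
```

```text
fl [581.02 -17.76  36.  ]
fr [603.75 -73.38  36.  ]
rr [ 487.96 -120.59   36.  ]
rl [465.14 -64.63  36.  ]
ribL [512.42 -46.76  36.  ]
ribR [534.15 -99.99  36.  ]
li0 [597.78  -9.45  30.  ]
li1 [446.14 -70.88  30.  ]
ri0 [621.63 -67.8   30.  ]
ri1 [ 470.22 -129.92   30.  ]
brL [599.5   -9.43  32.  ]
brR [622.79 -66.4   32.  ]
rl fl len 125.0006760889227 yaw 22.02227846746621
rr fr len 125.03969073710857 yaw 22.179403462629946
li1 li0 len 163.61258793357672 yaw 22.052600887980486
ri1 ri0 len 163.66642214114924 yaw 22.30615226913166
fl fr 60.09177492113195
rl rr 60.43455009276517
li0 ri0 63.03589205814805
li1 ri1 63.76001908723426
slide centre [534.47 -69.09] origin est [527.53 -71.92] rear-based thumb [497.85 -83.92] front-based thumb [497.95 -84.11]
bridge edge [611.14 -37.92] holder origin [570.4  -54.54] gap front->bridge 20.259214767515818
rail mid0 [609.71 -38.62] rail mid1 [ 458.18 -100.4 ]
tip proj [[322.06 252.42]]
```

Emit:
{"fn": "apply_moves", "kwargs": {"series": [[0, [0.0055, 0.0, -0.06], 0], [0, [0.0055, 0.0, -0.12], 0], [0, [0.0055, 0.0, -0.17], 0], [0, [0.0055, 0.0, -0.185], 0], [0, [0.0055, 0.0, -0.185], 0]]}}

```text
time: 3.28
tool_pos: [500.6, -85.9, 57.6]
tcp_rot: [180.0, 0.1, 22.1]
ft_force: [0.8, -0.4, 1.0]
finger_gap: -0.2
```

Run:
```python
from fit import *
s=sense(); print(s['time'],s['tool_pos'],s['tcp_rot'],s['ft_force'],r.tip_extent)
p=snap('wrist','w2'); pickle.dump(p,open('w2.pkl','wb'))
a=p['color']; cv2.imwrite('pics/w2c.png',cv2.resize(a[60:400,190:450],None,fx=1.75,fy=1.75))
a=snap('scene','s2')['color']; cv2.imwrite('pics/s2c.png',cv2.resize(a[130:280,240:440],None,fx=4,fy=4,interpolation=cv2.INTER_CUBIC))
```

```text
3.275 [500.64 -85.88  57.58] [179.98   0.06  22.06] [ 0.75 -0.39  1.03] 11.0
```

View pics/w2c.png

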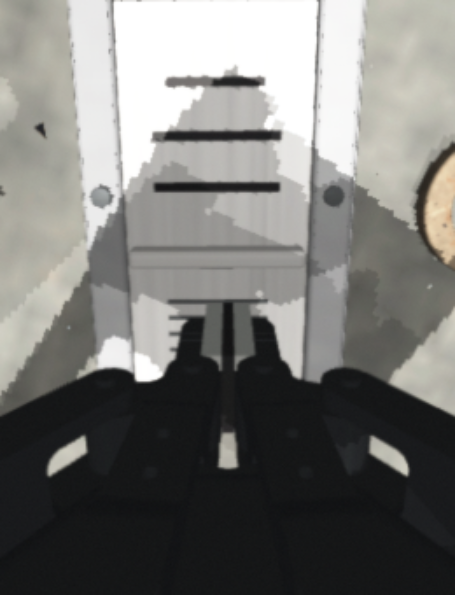

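View pics/s2c.png

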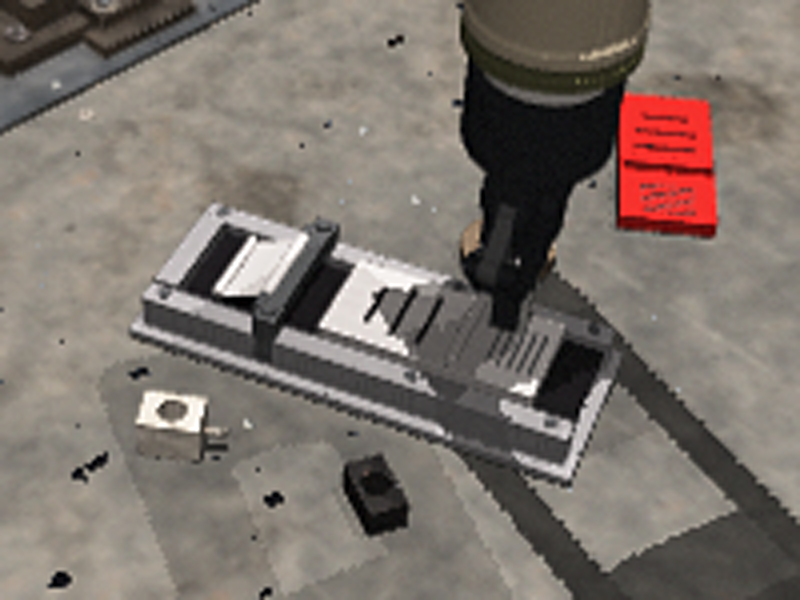

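The closed fingertips stand over the thumb pad behind the rib, about 3 mm right of the slide's middle line. I'll recentre and come down to the pad.

Emit:
{"fn": "apply_moves", "kwargs": {"series": [[0, [0.002, 0.004, -0.002], 0], [0, [0.002, 0.004, -0.005], 0], [0, [0.002, 0.004, -0.008], 0], [0, [0.002, 0.004, -0.008], 0]]}}

```text
time: 3.88
tool_pos: [504.5, -81.9, 51.6]
tcp_rot: [179.8, -0.1, 22.1]
ft_force: [-0.2, -0.2, -0.6]
finger_gap: 0.1
```

Emit:
{"fn": "apply_moves", "kwargs": {"series": [[0, [-0.001, 0, -0.002], 0], [0, [-0.001, 0, -0.004], 0], [0, [-0.001, 0, -0.006], 0], [0, [-0.001, 0, -0.006], 0]]}}

```text
time: 4.38
tool_pos: [503.4, -81.9, 45.7]
tcp_rot: [179.8, -0.1, 22.1]
ft_force: [-1.9, -0.6, 4.5]
finger_gap: -0.5
```

Emit:
{"fn": "apply_moves", "kwargs": {"series": [[0, [0, 0, -0.002], 0], [0, [0, 0, -0.004], 0], [0, [0, 0, -0.004], 0]]}}

```text
time: 4.75
tool_pos: [503.7, -82.0, 42.3]
tcp_rot: [179.8, -0.1, 22.1]
ft_force: [-5.1, 0.7, 9.0]
finger_gap: 0.1
```

Emit:
{"fn": "apply_moves", "kwargs": {"series": [[0, [0, 0, -0.002], 0], [0, [0, 0, -0.0035], 0], [0, [0, 0, -0.0035], 0]]}}

```text
time: 5.12
tool_pos: [504.3, -82.2, 39.9]
tcp_rot: [179.8, -0.2, 22.1]
ft_force: [-5.4, 0.6, 13.4]
finger_gap: 0.3
```

Run:
```python
from fit import *
s=sense(); print(s['time'],s['tool_pos'],s['tcp_rot'],s['ft_force'])
p=snap('wrist','w3'); 
a=p['color']; cv2.imwrite('pics/w3c.png',cv2.resize(a[20:360,190:450],None,fx=1.75,fy=1.75))
```

```text
5.125 [504.26 -82.22  39.9 ] [179.79  -0.16  22.11] [-5.44  0.61 13.38]
```

View pics/w3c.png

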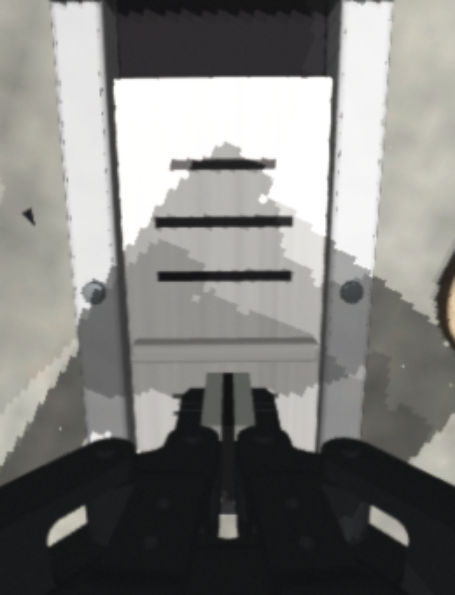

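The slide is sunk about 6 mm (13 N from the tool plus 2 N weight), with the fingertips just behind the rib. Now I push forward along the holder's x in short steps while holding the press.

Emit:
{"fn": "apply_moves", "kwargs": {"series": [[0, [0.0028, 0.0011, -0.0015], 0], [0, [0.0056, 0.0022, -0.0015], 0], [0, [0.0084, 0.0034, -0.0015], 0], [0, [0.0112, 0.0045, -0.0015], 0], [0, [0.014, 0.0056, -0.0015], 0]]}}

```text
time: 5.8
tool_pos: [518.9, -77.1, 39.8]
tcp_rot: [179.7, -0.2, 22.1]
ft_force: [-5.6, -1.6, 12.7]
finger_gap: 0.1
```

Run:
```python
from fit import *
s=sense(); print(s['time'],s['tool_pos'],s['tcp_rot'],s['ft_force'])
p=snap('wrist','w4'); 
a=p['color']; cv2.imwrite('pics/w4c.png',cv2.resize(a[20:360,190:450],None,fx=1.75,fy=1.75))
```

```text
5.8 [518.9  -77.1   39.77] [179.72  -0.19  22.12] [-5.56 -1.6  12.7 ]
```

View pics/w4c.png

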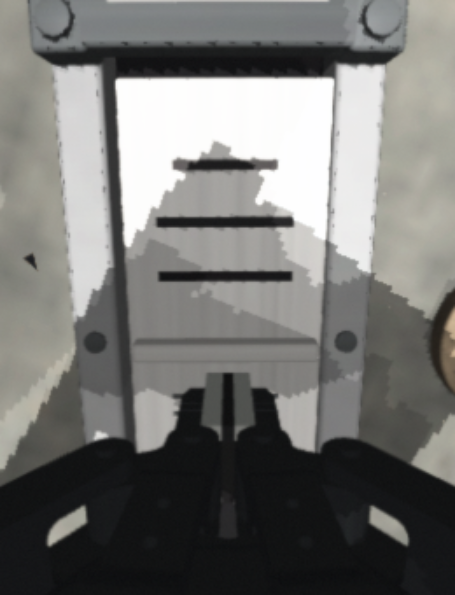

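The slide moves with the fingertips and stays straight. Its front edge is now about 5 mm short of the bridge. Going under it slowly with slightly more press.

Emit:
{"fn": "apply_moves", "kwargs": {"series": [[0, [0.0, 0.0, -0.0022], 0], [0, [0.0025, 0.001, -0.0022], 0], [0, [0.005, 0.002, -0.0022], 0], [0, [0.0075, 0.003, -0.0022], 0], [0, [0.0105, 0.0043, -0.0022], 0]]}}

```text
time: 6.48
tool_pos: [529.7, -72.7, 39.0]
tcp_rot: [179.7, -0.2, 22.1]
ft_force: [-9.3, 0.9, 17.7]
finger_gap: 0.1
```

Run:
```python
from fit import *
s=sense(); print(s['time'],s['tool_pos'],s['tcp_rot'],s['ft_force'])
p=snap('wrist','w5'); 
a=p['color']; cv2.imwrite('pics/w5c.png',cv2.resize(a[0:340,190:450],None,fx=1.75,fy=1.75))
```

```text
6.475 [529.72 -72.75  38.98] [179.72  -0.18  22.12] [-9.26  0.9  17.75]
```

View pics/w5c.png

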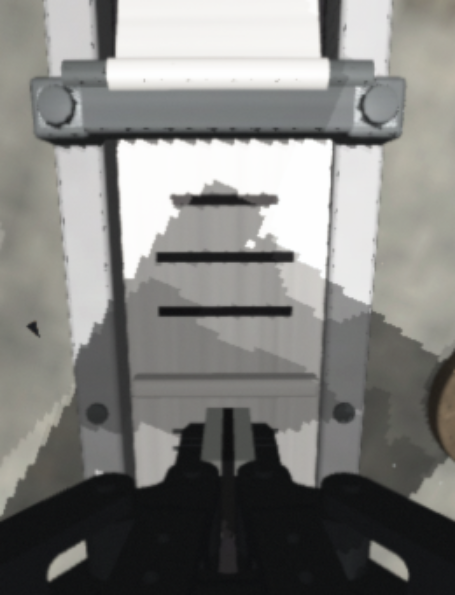

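The front edge has gone under the bridge cleanly, with no jump in force. Carrying on.

Emit:
{"fn": "apply_moves", "kwargs": {"series": [[0, [0.0028, 0.0011, -0.0013], 0], [0, [0.0056, 0.0022, -0.0013], 0], [0, [0.0084, 0.0034, -0.0013], 0], [0, [0.0112, 0.0045, -0.0013], 0], [0, [0.014, 0.0056, -0.0013], 0]]}}

```text
time: 7.15
tool_pos: [544.2, -67.0, 39.0]
tcp_rot: [179.7, -0.2, 22.1]
ft_force: [-9.0, 2.3, 17.1]
finger_gap: -0.2
```

Run:
```python
from fit import *
s=sense(); print(s['time'],s['tool_pos'],s['tcp_rot'],s['ft_force'])
p=snap('wrist','w6'); 
a=p['color']; cv2.imwrite('pics/w6c.png',cv2.resize(a[0:340,190:450],None,fx=1.75,fy=1.75))
```

```text
7.15 [544.17 -66.96  39.01] [179.73  -0.19  22.12] [-8.99  2.27 17.06]
```

View pics/w6c.png

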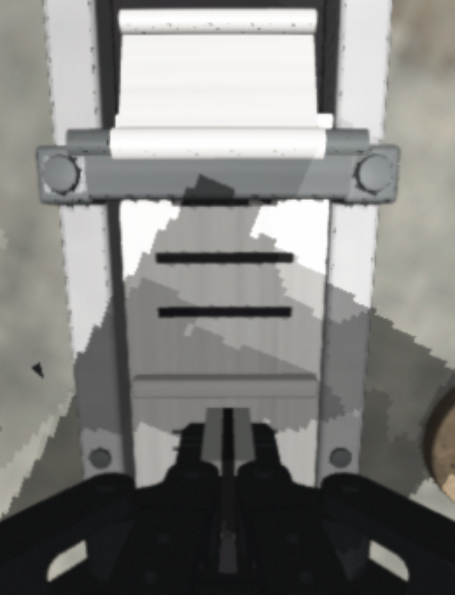

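The slide shows behind the bridge, under the leaf. Continuing with the same press.

Emit:
{"fn": "apply_moves", "kwargs": {"series": [[0, [0.0033, 0.0013, -0.0014], 0], [0, [0.0065, 0.0026, -0.0014], 0], [0, [0.0098, 0.0039, -0.0014], 0], [0, [0.013, 0.0052, -0.0014], 0], [0, [0.016, 0.0064, -0.0014], 0]]}}

```text
time: 7.82
tool_pos: [560.6, -60.4, 39.0]
tcp_rot: [179.7, -0.2, 22.1]
ft_force: [-8.4, -0.7, 16.9]
finger_gap: 0.2
```

Run:
```python
from fit import *
s=sense(); print(s['time'],s['tool_pos'],s['tcp_rot'],s['ft_force'])
p=snap('wrist','w7'); 
a=p['color']; cv2.imwrite('pics/w7c.png',cv2.resize(a[0:340,190:450],None,fx=1.75,fy=1.75))
```

```text
7.825 [560.64 -60.4   39.03] [179.72  -0.2   22.13] [-8.37 -0.65 16.87]
```

View pics/w7c.png

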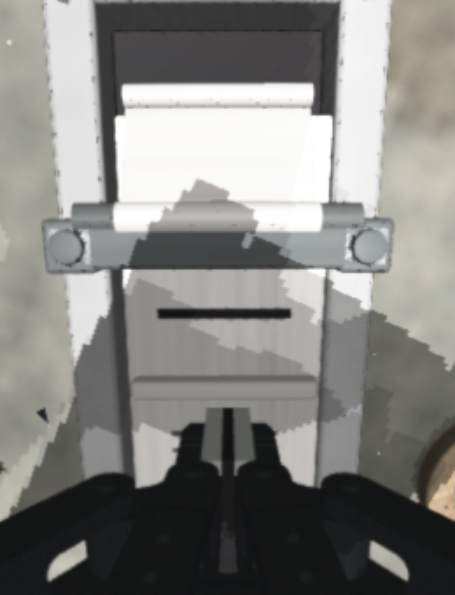

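The front edge (crop y≈115) is just reaching the leaf nose (y≈100), and the stop is still further on. Next step.

Emit:
{"fn": "apply_moves", "kwargs": {"series": [[0, [0.0033, 0.0013, -0.0014], 0], [0, [0.0065, 0.0026, -0.0014], 0], [0, [0.0098, 0.0039, -0.0014], 0], [0, [0.013, 0.0052, -0.0014], 0], [0, [0.016, 0.0064, -0.0014], 0]]}}

```text
time: 8.5
tool_pos: [577.2, -54.4, 39.0]
tcp_rot: [179.7, -0.2, 22.1]
ft_force: [-9.2, -1.1, 16.2]
finger_gap: 0.2
```

Run:
```python
from fit import *
s=sense(); print(s['time'],s['tool_pos'],s['tcp_rot'],s['ft_force'])
p=snap('wrist','w8'); 
a=p['color']; cv2.imwrite('pics/w8c.png',cv2.resize(a[0:340,190:450],None,fx=1.75,fy=1.75))
```

```text
8.5 [577.21 -54.43  39.  ] [179.66  -0.21  22.13] [-9.2  -1.13 16.23]
```

View pics/w8c.png

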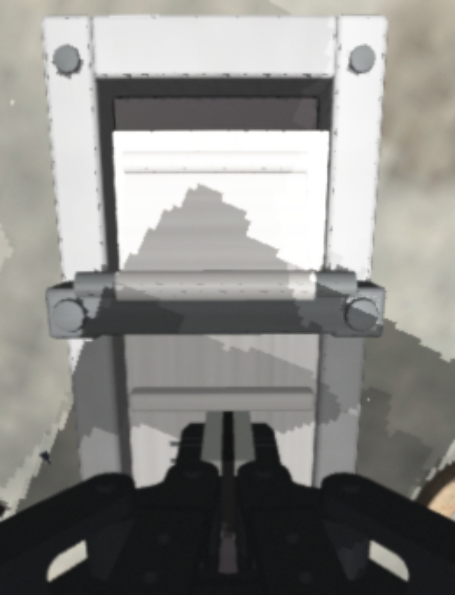

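The leaf nose (y≈170) is riding on the slide. About 10 mm remain to the stop, from crop y 131 to about 95.

Emit:
{"fn": "apply_moves", "kwargs": {"series": [[0, [0.0024, 0.001, -0.0015], 0], [0, [0.0048, 0.0019, -0.0015], 0], [0, [0.0072, 0.0028, -0.0015], 0], [0, [0.009, 0.0036, -0.0015], 0]]}}

```text
time: 9.05
tool_pos: [586.3, -50.8, 39.0]
tcp_rot: [179.7, -0.2, 22.1]
ft_force: [-12.1, 0.1, 18.4]
finger_gap: 0.1
```

Run:
```python
from fit import *
s=sense(); print(s['time'],s['tool_pos'],s['tcp_rot'],s['ft_force'])
p=snap('wrist','w9'); 
a=p['color']; cv2.imwrite('pics/w9c.png',cv2.resize(a[0:340,190:450],None,fx=1.75,fy=1.75))
```

```text
9.05 [586.31 -50.77  38.99] [179.67  -0.17  22.14] [-12.06   0.1   18.39]
```

View pics/w9c.png

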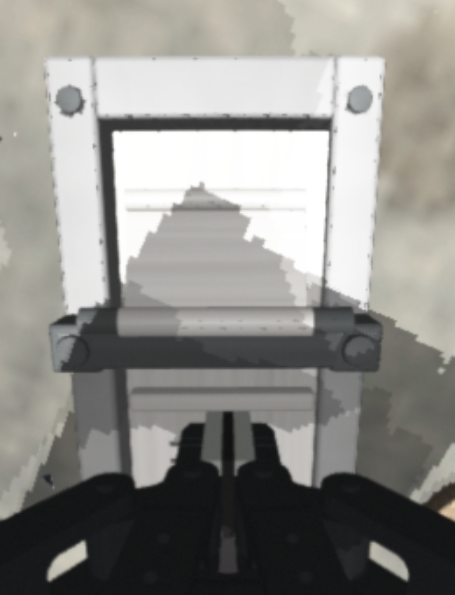

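Almost home. Pushing gently on until the stop takes up force.

Emit:
{"fn": "apply_moves", "kwargs": {"series": [[0, [0.0014, 0.0006, -0.0015], 0], [0, [0.0028, 0.0011, -0.0015], 0], [0, [0.0042, 0.0017, -0.0015], 0]]}}

```text
time: 9.48
tool_pos: [588.4, -49.9, 38.9]
tcp_rot: [179.7, 0.2, 22.2]
ft_force: [-26.8, -5.4, 31.7]
finger_gap: 0.1
```

Run:
```python
from fit import *
s=sense(); print(s['time'],s['tool_pos'],s['tcp_rot'],s['ft_force'])
p=snap('wrist','w10'); 
a=p['color']; cv2.imwrite('pics/w10c.png',cv2.resize(a[0:340,190:450],None,fx=1.75,fy=1.75))
```

```text
9.475 [588.38 -49.9   38.93] [179.72   0.15  22.16] [-26.78  -5.43  31.68]
```

View pics/w10c.png

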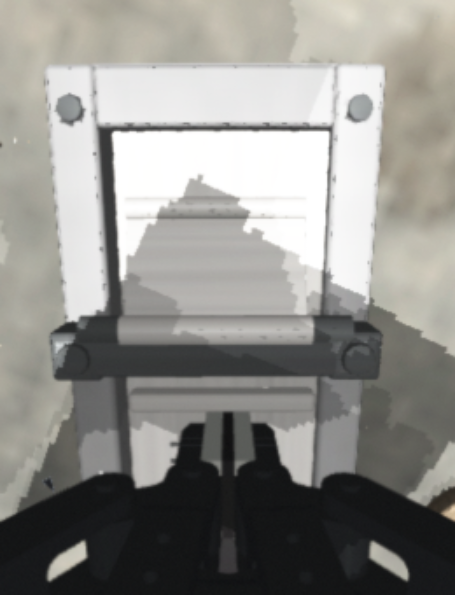

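It is against the stop: forward motion ended 2 mm short of the command and the push rose to 27 N. The stop gap in the picture is closed. Lifting straight up, with a slight forward bias so the slide isn't dragged back.

Emit:
{"fn": "apply_moves", "kwargs": {"series": [[0, [0.001, 0.0004, 0.001], 0], [0, [0.001, 0.0004, 0.005], 0], [0, [0.001, 0.0004, 0.012], 0], [0, [0.0, 0.0, 0.03], 0], [0, [0.0, 0.0, 0.06], 0]]}}

```text
time: 10.15
tool_pos: [587.9, -49.8, 99.5]
tcp_rot: [179.8, 0.2, 22.2]
ft_force: [0.7, -1.5, -0.3]
finger_gap: -0.4
```

Emit:
{"fn": "apply_moves", "kwargs": {"series": [[0, [-0.01, -0.004, 0.05], 0], [0, [-0.03, -0.012, 0.1], 0], [0, [-0.05, -0.02, 0.15], 0], [0, [-0.06, -0.024, 0.16], 0]]}}

```text
time: 10.65
tool_pos: [529.6, -74.5, 266.1]
tcp_rot: [179.4, -0.3, 22.1]
ft_force: [0.6, -0.9, 0.1]
finger_gap: 0.2
```

Run:
```python
from fit import *
s=sense(); print(s['time'],s['tool_pos'],s['tcp_rot'],s['ft_force'])
p=snap('wrist','w11'); pickle.dump(p,open('w11.pkl','wb'))
a=p['color']; cv2.imwrite('pics/w11c.png',cv2.resize(a[0:250,240:400],None,fx=4,fy=2.4,interpolation=cv2.INTER_CUBIC))
a=snap('scene','s11')['color']; cv2.imwrite('pics/s11c.png',cv2.resize(a[130:280,240:440],None,fx=4,fy=4,interpolation=cv2.INTER_CUBIC))
```

```text
10.65 [529.6  -74.48 266.06] [179.44  -0.26  22.14] [ 0.6  -0.94  0.09]
```

View pics/w11c.png

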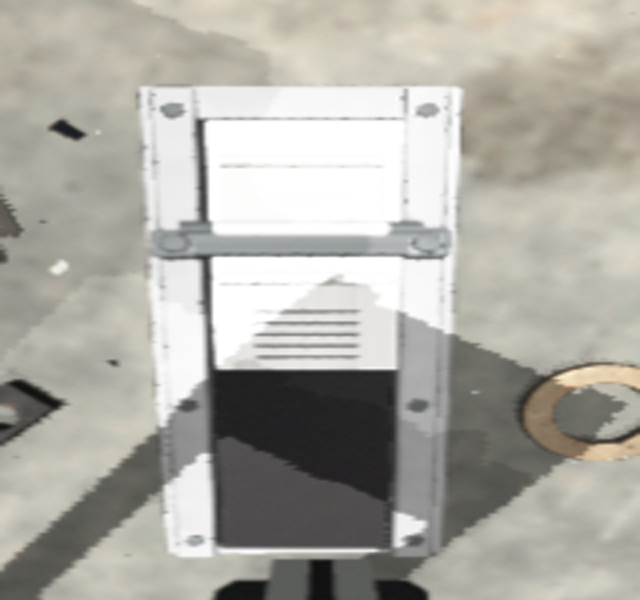

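View pics/s11c.png

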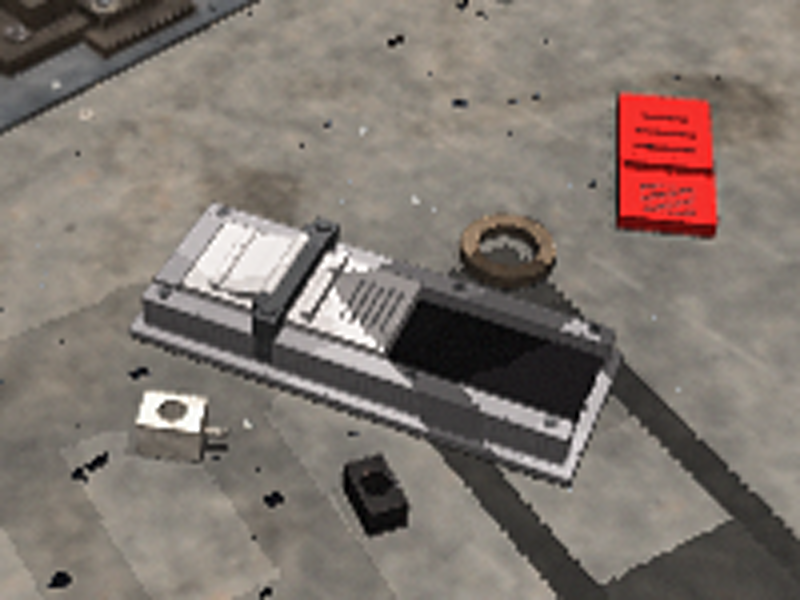

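Slide home under bridge and leaf. Its front meets the end stop in the wrist crop (y≈118), the tool is clear, and the ring, blocks and red plate are where they were. One numeric check, plus whether the slide is settled.

Run:
```python
from fit import *
p=pickle.load(open('w11.pkl','rb'))
c=lambda u,v:(240+(u+.5)/4-.5,(v+.5)/2.4-.5)
a=np.radians(22.15); ax=np.array([np.cos(a),np.sin(a)])
P=lambda u,v,z:pix2plane(p,c(u,v),z)[:2]
rear=P(305,370,32.5); br=P(305,257,32); fr=P(305,119,32); 
print('rear rel bridge',(rear-br)@ax,'expect -59; front rel bridge',(fr-br)@ax,'expect 66; len',(fr-rear)@ax)
for z in (30,34): print(z,(P(305,370,z)-br)@ax)
a=snap('wrist','w12')['color']; cv2.imwrite('pics/w12c.png',cv2.resize(a[30:110,270:370],None,fx=7,fy=7,interpolation=cv2.INTER_CUBIC))
```

```text
rear rel bridge -58.995303898652786 expect -59; front rel bridge 66.46331785649916 expect 66; len 125.45862175515195
30 -59.259806539766046
34 -58.836602313984756
```

View pics/w12c.png

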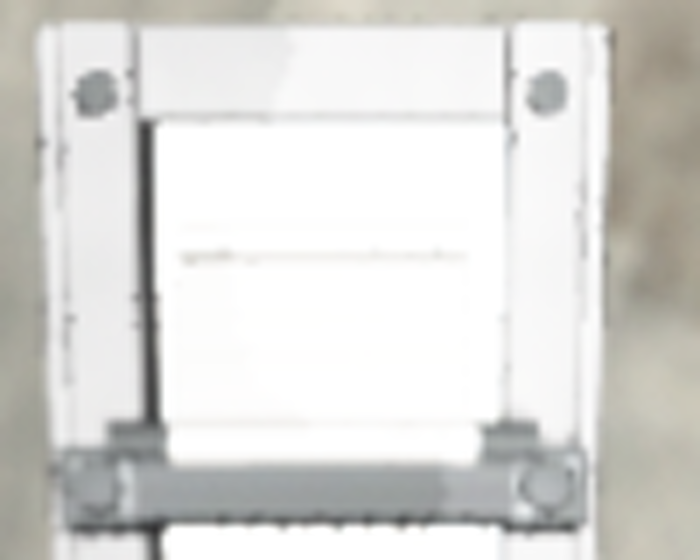

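The rear edge measures 59.0 mm behind the bridge (59 expected when home), and no gap shows at the stop (crop y≈118). Handing in.

```bash
python3 -c "
from h import *
print(sense()['time'], sense()['qd']); print(hand_in())"
```

```text
10.8 [ 0.38341268  2.507902    1.44103583  0.18310016 -0.590081    0.19952346]
the job is handed in; nothing more can be done
None
```

The metal slide is home against the end stop, and I handed the job in at 10.8 s. I pressed its thumb pad down about 6 to 8 mm with closed fingertips, by the tool height and 13–18 N of press. Holding that, I pushed it under the bridge and leaf until it stopped, then lifted straight off and moved clear.

- **Home position:** the slide's rear edge measured 59.0 mm behind the bridge's front edge (59 expected), and no gap shows at the stop.
- **Forces:** the push stayed at about 5–12 N all the way. It rose only at the stop, to about 27 N forward and 32 N down, and there was no jump at the bridge.
- **Surroundings:** the ring, clamp, black block and red look-alike plate look unmoved in the last picture, and the tool was about 220 mm above the slide.
- **Disagreements:** my first holder fit from the overview pictures was about 4 mm off sideways, so I used the close-up wrist picture instead. Total tool travel was 90 mm against an estimated 87 mm. The joints still showed slight motion (up to 2.5 degrees/s) when I handed in.
- **Push contact:** friction on the thumb pad carried the slide; the fingertips stayed a few millimetres behind the rib and never touched it.

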